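# Raise the bench lamp to its second stop and hold it

### The job

Raise the small telescopic work lamp: squeeze the push button in its grip head, pull the mast up past the first stop to the second stop at the end of its travel, and finish still holding it there with the button squeezed in, because nothing catches it at the second stop. Handle it gently, with no more than 20 N of grip on the plastic head and no hard hauling against the stop, and leave the tape roll, the jar and the plum cup where they stand.

Things in the scene. Friction and masses are not known exactly. Their poses are not given: they have to be found in the camera images.
- stand: Bench lamp stand bolted to the table, immovable. Dark steel foot plate 100 x 84 x 10 mm with an upright 29 mm aluminium tube (black collar 35 mm wide, top at 126 mm). Origin: centre of the foot's underside, z up. The button is on the head's -x side of this frame, the lamp hangs out on its +y side
- grip (a point): Centre of the black grip head on top of the sliding mast; same axes as the stand. The head is a block 36 (x) x 26 (y) x 50 (z) mm; lowered, its centre is 154 mm above the table. A 10 mm side arm leaves it to +y, 17 mm below its centre, to a lamp disc 52 mm wide centred 80 mm out, its underside 33 mm below the head's centre. The moving mast weighs 0.2 to 0.4 kg, slides straight up and sinks back if let go above the first stop
- button_face (a point): Centre of the outer face of the grey push button in the head's -x face, at the height of the head's centre: 18 mm wide (y), 30 mm high (z), standing 7.5 mm proud of the head (head and button together 43.5 mm along x). Gripping the head along x, one finger on the button and one on the opposite face, squeezes it in until it is nearly flush; it moves along +x
- button (a joint): How far the button is pushed in, m: 0 out, 0.007 fully in. A spring returns it (about 2 N to start, 4.2 N fully in); it frees the mast beyond about 0.004. If it is not in, a catch locks the mast when it is lowered and again at the first stop
- mast (a joint): Extension of the mast, m: 0 lowered (locked), 0.05 first stop (a catch there holds it if the button is out), 0.10 second stop: hard end of travel, without a catch
- tape_roll: Roll of tan packing tape lying flat, 83 mm wide, 24 mm high; origin at its underside's centre. Bystander
- salt_jar: Upright spice jar with a red cap, 45 mm wide, 106 mm high; origin at its underside's centre. Bystander
- plum_cup: Clear round cup with plums, 113 mm wide, 52 mm high; origin at its underside's centre. Bystander

How it is judged:
On the way, in this order (a step that is already met when the one before it is completed fails the run):
1. the button is squeezed in while the mast is still lowered (value of joint button above 0.004 m and value of joint mast below 0.03 m), for 0.05 s.
2. the mast is drawn up to its second stop (value of joint mast above 0.094 m), for 0.2 s.
At the end, for the whole second after the job is handed in: The mast is within 6 mm of its second stop (extension over 94 mm), the button is still squeezed in by more than 3 mm, and the fingers are in contact with the head with more than 1 N (value of joint mast above 0.094 m and value of joint button above 0.003 m and contact force between the fingers and stand above 1 N); the arm keeps its last pose, push and grip.
It fails at once if the fingers load the head with more than 60 N, both fingers added up (a grip of 20 N makes 40 N) (contact force between the fingers and stand above 60 N).
It fails at once if a bystander is moved by more than 30 mm (distance of any of tape_roll, salt_jar, plum_cup from where it was at the start of the episode above 0.03 m).
It also fails if it takes over 32 s, if anything falls off the work surface, if the arm or the gripper's body presses on something with over 40 N, if the wrist force passes 120 N, or if a joint passes its speed limit or range.

### The arm

A 7-joint arm with a two-finger parallel gripper is mounted at the origin on the work surface; the furniture and walls round the work are solid. World frame = base frame: x ahead of the robot, y to its left, z up, the work surface at z = 0. Lengths are in m, angles in rad, forces in N, time in s.
With the tool pointing down it reaches from about 0.4 to 0.85 m from the base axis. Payload 10.4 kg.
Tool frame: the origin (TCP) lies on the centre line of the jaws, within the pads' length; the fingertips stand 14 mm ahead of it and the grasp point (between the pads) lies 5 mm behind it (manip.tip_reach is the distance from the TCP to the fingertips, in m); z points along the fingers, y is the line along which they close (so a half turn about z gives the same grasp; the last joint's range is limited). The gripper opens to 85 mm and grips with 20 to 120 N. Pads are 22 mm wide; open, the fingers measure 114 mm over their backs; the gripper's body (76 mm by 85 mm) begins 54 mm behind the grasp point. The pads swing forward as they close: fully open they stand 13 mm farther back than shut.
Start: joints at [-1.258, 0.332, -0.065, 1.46, 0.022, 1.35, -0.088], TCP at [0.206, 0.59, 0.245] pointing down, gripper open.
Joint ranges: [-2.6, 2.6], [-0.5, 2.12], [-1.47, 1.34], [0.16, 2.42], [-1.27, 4.41], [0.06, 2.06], [-2.6, 2.6]. Speed limits (rad/s): [2.22, 2.22, 2.79, 2.79, 3.14, 3.14, 3.14].

### API

Orientations are given as a unit quaternion [x, y, z, w].
In Python, from workcell import manip gives the robot as it stands.
- The arm moves only by the shell command python3 -m pendant 'ROWS' [FORCE]. ROWS is JSON, a list of rows, each a list of 7 numbers: the shift along the tool's x, y, z in units of 50 mm (1.0 is 50 mm), then the turn, a rotation vector about the tool's x, y, z in units of 8 degrees (1.0 is 8 degrees), then the opening, from -1 (shut) to 1 (fully open), so that 0 is half open. In form: [[dx, dy, dz, ax, ay, az, jaw], ...]. A call has exactly 10 rows; each row is the pose to reach, as a shift and turn from the pose commanded when the call began, along the tool's axes at that moment; what a row does not reach only later rows make up. A row lasts 1/8 s, in which the tool goes at most 62.5 mm and 10.7 degrees, less where a joint would pass 70% of its speed; a pose out of reach is approached as far as the arm can. A call with a gripper value outside its range is refused whole. The fingers move at their own pace and stop on an object; FORCE is the grip in N (left out, the last holds). Time passes only in rows, so rows that repeat a pose let the fingers close, or fill a call up. It gives the time, the measured TCP pose, the force, the opening and the grip force at its end, in the units of the state.
- manip.get_obs(): the state, without advancing time (a new reading comes with each control period).
- manip.camera(name): name is "scene" or "top" or "wrist"; returns (picture, depth): 420x560x3 uint8, red, green, blue; 420x560 float32, m along the optical axis (not along the pixel's ray), 0 where there is no reading.
- manip.get_calibration(name): a dict with "fx", "fy", "cx", "cy" (pixels), "xyz" and "orientation" of the camera in the world. Camera axes: x right, y up, looking along -z (the intrinsics and any distortion apply to the point x, -y, -z); pixel columns grow to the right and rows downward; lengths in m; the calibration is good to about 2 mm. A picture is of the moment at which its call begins: read the wrist's pose just before it. get_calibration takes no time and is no camera call; for the wrist camera it gives the pose at the moment of the call.
- manip.hand_in(): hands the job in; it is judged then, once.
Trained networks look in the newest picture that a camera, given by its name, has taken for a name from the list of things; names that differ only in an ending like _2 or _b are one class to them, and where a whole thing is asked for, a point or a joint stands for the part that bears it (a point fixed in the world has none). Each returns a list of dicts, best first, with "p" (0 to 1); they miss things now and then, are a little off and sometimes report something else, mostly with a low value. They report only what shows in the picture. A call takes as long as a camera call.
- manip.find_in(thing, camera): "box" ([left, top, right, bottom] in pixels, round what is visible of it).
- manip.trace(thing, camera): "pixels" (420x560 bool, what is visible of it) and "box" ([left, top, right, bottom] in pixels, round what is visible of it).
- manip.tip_of(thing, camera): "pixel" ([column, row] in pixels: a listed point, or the origin of a listed thing).
The state is a dict: "clock": time; "joint_pos": joint angles; "joint_velocities": joint speeds; "tau": joint torques, N m; "position": TCP position; "ee_rot": TCP orientation; "ft_force": force on the tool from outside, world axes, zero at the start; "torque": the same for the moment, N m; "grip_width": opening from 0.0 (shut) to 1.0 (fully open); "grasp_force": force on a finger pad.
Only numpy, scipy, OpenCV 4.12 (cv2) and the standard library are available. Lean on these libraries where they do the work, as an engineer would, in place of code of your own. Each camera call takes 0.05 s, during which the arm holds its last target. There are 200 camera calls.

## Working session

There is one attempt and no reset: what is moved stays moved. The work goes in short steps, Python scripts to look and compute and a shell command to move; the robot and the scene stay as the last step left them, time stands still between calls to the robot, and variables do not carry over. Pictures are saved under pics/ and viewed, at most 10 in all, crops included, and the job is handed in when it is done.

```bash
mkdir -p pics; cat > h.py <<'E'
import numpy as np, cv2
from scipy.spatial.transform import Rotation as R
from workcell import manip
def world(cal,u,v,d):
    p=np.array([(u-cal['cx'])/cal['fx']*d,-(v-cal['cy'])/cal['fy']*d,-d])
    return np.array(cal['xyz'])+R.from_quat(cal['orientation']).apply(p)
E
python3 - <<'E'
from h import *
print(manip.get_obs())
ims=[]
for c in ("scene","top"):
    im,d=manip.camera(c); ims.append(im); np.save(c+'.npy',d); cal=manip.get_calibration(c); print(c,cal)
    for t in ("stand","grip","button_face","tape_roll","salt_jar","plum_cup"):
        r=manip.tip_of(t,c)
        for q in r[:2]:
            u,v=q['pixel']; ui,vi=int(round(u)),int(round(v))
            print(t,np.round(q['pixel'],1),round(q['p'],2), np.round(world(cal,u,v,d[vi,ui]),3) if 0<=ui<560 and 0<=vi<420 else '')
    cv2.imwrite(f'pics/{c}0.png',im[:,:,::-1])
E
```

```text
{'clock': 0.0, 'joint_pos': array([-1.2575971 ,  0.33286576, -0.06469494,  1.46094752,  0.02161052,
        1.34989334, -0.08851161]), 'joint_velocities': array([-0.0012356 ,  0.00058077, -0.00079562,  0.00015039,  0.00176994,
        0.00090399, -0.00078872]), 'tau': array([ 7.39481729e-04, -6.25468683e+01,  4.97004215e-02, -3.91589391e+01,
        1.62831426e-02,  1.02621212e-02, -1.71184905e-05]), 'position': array([0.20584537, 0.58975223, 0.24451676]), 'ee_rot': array([ 1.67108359e-01,  9.85938281e-01, -7.04548249e-04, -7.98814948e-05]), 'ft_force': array([-0.40069479,  0.39169404,  0.00309165]), 'torque': array([-0.04501825, -0.04741587,  0.05739811]), 'grasp_force': 0.0, 'grip_width': 1.0003587676294325}
scene {'fx': 380.734297737854, 'fy': 380.734297737854, 'cx': 281.32855841966165, 'cy': 207.79129971696523, 'xyz': array([ 0.68425146, -0.24967149,  0.81282173]), 'orientation': array([0.3114845 , 0.04731338, 0.15619635, 0.93613116])}
stand [263.5 269.3] 0.9 [ 0.684 -0.25   0.813]
grip [264.3 232.4] 0.97 [0.522 0.138 0.168]
button_face [252.7 232. ] 0.39 [ 0.452  0.231 -0.001]
tape_roll [224.3 232.7] 0.92 [0.389 0.198 0.012]
salt_jar [350.3 271.1] 0.92 [0.71  0.185 0.033]
salt_jar [266.  231.7] 0.15 [0.524 0.143 0.165]
plum_cup [259.  202.1] 0.85 [0.478 0.222 0.145]
plum_cup [227.7 231. ] 0.2 [0.392 0.21  0.003]
top {'fx': 532.8336870534202, 'fy': 532.8336870534202, 'cx': 281.8273868725489, 'cy': 205.72849307624622, 'xyz': array([0.41277141, 0.21903169, 0.94834751]), 'orientation': array([-0.05154819,  0.03400819,  0.71336268, -0.69806871])}
stand [328.3 206.8] 0.85 [0.508 0.167 0.139]
grip [338.7 192.9] 0.7 [0.524 0.154 0.177]
button_face [347.4 212.2] 0.57 [0.513 0.125 0.008]
tape_roll [302.  284.7] 0.74 [0.388 0.209 0.001]
salt_jar [303.2 110.7] 0.94 [0.683 0.2   0.063]
plum_cup [235.2 258.5] 0.68 [0.435 0.321 0.048]
```

View pics/scene0.png

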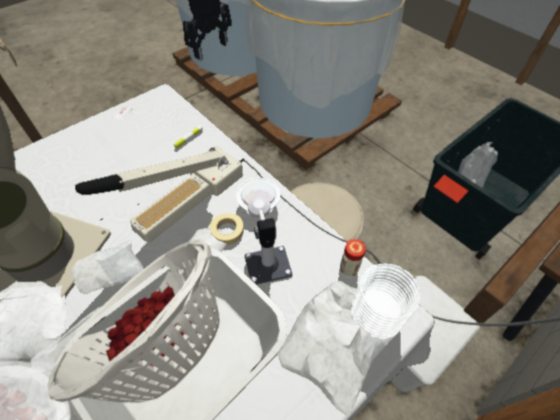

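View pics/top0.png

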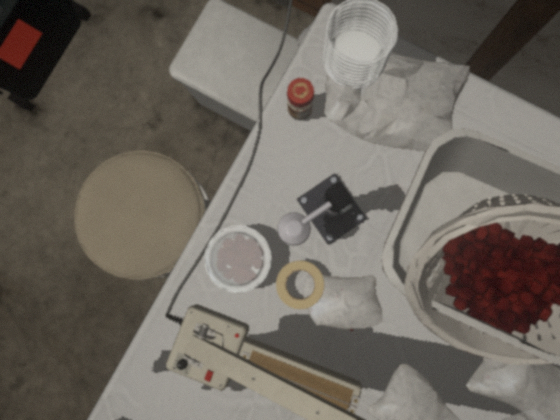

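The scene view shows the lamp head at about (265,230) with its disc at (258,200). In the top view the foot is at (332,208), the head at (343,193) and the disc at (293,228). Next I'll fit the foot, head and disc for position and yaw.

```bash
python3 - <<'E'
from h import *
def cloud(c):
    d=np.load(c+'.npy'); cal=manip.get_calibration(c)
    v,u=np.mgrid[:420,:560]; 
    P=np.stack([(u-cal['cx'])/cal['fx']*d,-(v-cal['cy'])/cal['fy']*d,-d],-1).reshape(-1,3)
    P=R.from_quat(cal['orientation']).apply(P)+cal['xyz']; P[d.ravel()==0]=9; return P.reshape(420,560,3)
for c in("top","scene"):
    P=cloud(c); im=cv2.imread(f'pics/{c}0.png'); 
    near=np.hypot(P[...,0]-.5,P[...,1]-.15)<.14
    z=P[...,2]
    for n,lo,hi in(("head top",.17,.2),("disc/arm",.115,.15),("mid",.15,.17)):
        m=near&(z>lo)&(z<hi); Q=P[m]
        if len(Q)>5:
            r=cv2.minAreaRect((Q[:,:2]*1000).astype(np.float32)); print(c,n,len(Q),np.round(Q.mean(0),3),np.round(np.median(Q,0),3),'rect',np.round(r[0],1),np.round(r[1],1),round(r[2],1))
    dark=near&(im.max(2)<75)&(z<.02)&(z>.002)
    Q=P[dark]; r=cv2.minAreaRect((Q[:,:2]*1000).astype(np.float32)); print(c,'foot',len(Q),np.round(np.median(Q,0),3),r)
    m=manip.trace('stand',c)
    if m: 
        k=m[0]['pixels']&(z<.02)&(z>.003)&near; Q=P[k]; print('tr',m[0]['p'],k.sum(),cv2.minAreaRect((Q[:,:2]*1000).astype(np.float32)))
    if c=="top":
        crop=im[160:290,200:400]; cv2.imwrite('pics/crop.png',cv2.resize(crop,(800,520),interpolation=cv2.INTER_CUBIC))
    # heights of surrounding
    print('jar',np.round(np.median(P[(np.hypot(P[...,0]-.7,P[...,1]-.2)<.06)&(z>.09)&(z<.12)],0),3))
    print('cup',np.round(np.median(P[(np.hypot(P[...,0]-.44,P[...,1]-.3)<.09)&(z>.04)&(z<.06)],0),3))
E
```

```text
top head top 586 [0.493 0.132 0.182] [0.515 0.151 0.18 ] rect [471.8 103.7] [177.2  44.6] 39.6
top disc/arm 2355 [0.475 0.131 0.138] [0.478 0.084 0.138] rect [498.4 136.9] [202.9 187.1] 75.8
top mid 98 [0.506 0.152 0.164] [0.504 0.15  0.167] rect [510.5 157.1] [45.2 16.8] 61.9
top foot 1394 [0.504 0.156 0.011] ((520.4508056640625, 150.60205078125), (98.38629913330078, 85.45726013183594), 33.073997497558594)
tr 0.7 1713 ((517.1282958984375, 161.18145751953125), (100.82405090332031, 99.98149108886719), 33.42277526855469)
jar [0.702 0.206 0.107]
cup [0.435 0.317 0.051]
scene head top 251 [0.507 0.136 0.18 ] [0.519 0.149 0.179] rect [470.4 106. ] [174.8  45.3] 48.4
scene disc/arm 1274 [0.493 0.112 0.134] [0.491 0.072 0.136] rect [480.5 126. ] [126.8 235.2] 10.8
scene mid 136 [0.519 0.141 0.162] [0.519 0.141 0.163] rect [518.8 142.4] [43.5 17.5] 2.4
scene foot 508 [0.509 0.13  0.01 ] ((521.5297241210938, 146.94772338867188), (94.01082611083984, 74.65393829345703), 32.423316955566406)
tr 0.87 1004 ((521.1806640625, 153.1488800048828), (100.56983947753906, 85.49717712402344), 32.42331314086914)
jar [0.705 0.199 0.106]
cup [0.428 0.322 0.051]
```

View pics/crop.png

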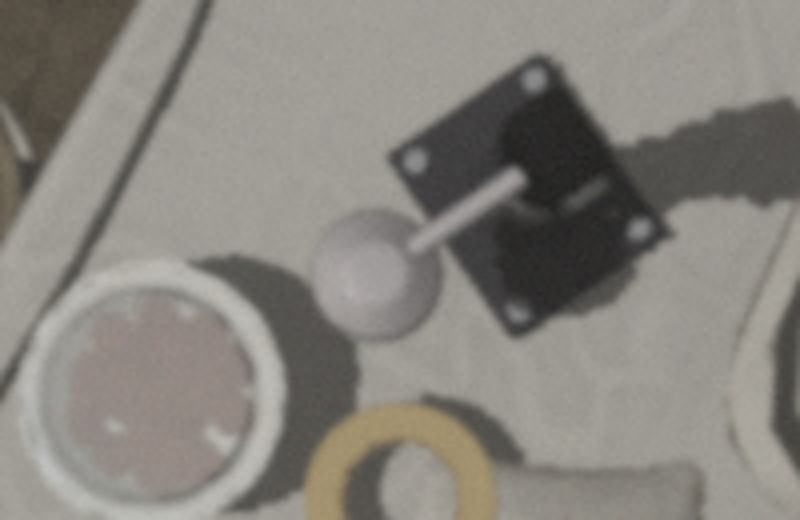

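The crop shows the disc to the left at (372,270), the head at (555,150) and the grey button at (587,195), so the stand yaw is about +33° and the button faces (-x,-y). I'll check obstacle heights before moving.

```bash
python3 - <<'E'
from h import *
Ps=[]
for c in("top","scene"):
    d=np.load(c+'.npy'); cal=manip.get_calibration(c); v,u=np.mgrid[:420,:560]
    P=np.stack([(u-cal['cx'])/cal['fx']*d,-(v-cal['cy'])/cal['fy']*d,-d],-1).reshape(-1,3)
    Ps.append((R.from_quat(cal['orientation']).apply(P)+cal['xyz'])[d.ravel()>0])
P=np.vstack(Ps)
xs=np.arange(.16,.72,.04); ys=np.arange(.64,-.1,-.04)
print('      ',*['%4d'%(x*1000) for x in xs])
for y in ys:
    r=[]
    for x in xs:
        k=(abs(P[:,0]-x)<.02)&(abs(P[:,1]-y)<.02); r.append('%4d'%(P[k,2].max()*1000) if k.sum() else '   .')
    print('%5d '%(y*1000),*r)
o=np.array([.519,.150]); a=np.radians(33); e=np.array([[np.cos(a),np.sin(a)],[-np.sin(a),np.cos(a)]])
for i,Q in enumerate(Ps):
    q=(Q[:,:2]-o)@e.T; k=(abs(q)<.04).all(1)&(Q[:,2]>.172)&(Q[:,2]<.19); print(i,k.sum(),np.round(np.percentile(q[k],[3,50,97],axis=0),4).tolist(), np.median(Q[k,2]))
    k=(abs(q[:,0])<.05)&(q[:,1]>.05)&(q[:,1]<.11)&(Q[:,2]>.115)&(Q[:,2]<.15); print('disc',k.sum(),np.round(np.percentile(q[k],[2,50,98],axis=0),4).tolist())
E
```

```text
160  200  240  280  320  360  400  440  480  520  560  600  640  680
  640     .  347  348    .    .    . -360 -357 -354 -356 -357 -355 -354 -355
  600     3  345  385    .    .    . -360 -354 -355 -356 -356 -356 -355 -355
  559   381  394  394    .    .    . -359 -357 -356 -352 -356 -355 -355 -355
  519   348  349    5    5    1    . -365 -359 -355 -354 -355 -355 -357 -359
  479    22    5    6    6    6    5    0    . -357 -355 -356 -357 -357 -359
  439    16    6   59   60   54   25   14    3    .    . -361 -363 -369    .
  399     5    5   70   91   87   62   13   11    5    3    .    .    .    .
  359     5    6   66  111   96   59   55   56   53   11    4    0    .    .
  319     5    6  133  132   95   45   58   58   57   12   12   11    4   -7
  279     4   43  153  147   23    6   58   57   55    5    6   12   13   13
  239     7  174  173  149    5   29   28  143  147  137    6    5    6  109
  199     4  193  192   43   21   29   28  142  147  144   15    6    6  111
  159    44  217  201    6   26   30   29   10  171  183  176   11    7   37
  119   239  237   47    6   28   32   26    6  163  180   15    6   33   39
   79   252  249   15    5   25  171  212  216  140   13    6    6   50   47
   39    30   30   22    6  144  177  215  256  261  142  140  135   60   61
    0    27   28   22  119  143  142  154  262  286  104  141  141  136   62
  -40    19   17    5  123  142  140  140  147  300  228   55  141  139   57
  -80     9   37   37  139  141  138  139  154  305  236   77  141  139   40
0 434 [[-0.0129, -0.0089], [0.0035, 0.0035], [0.0202, 0.0153]] 0.17944330393137709
disc 885 [[-0.019, 0.0543], [0.0031, 0.0822], [0.0256, 0.1052]]
1 206 [[-0.0139, -0.0112], [0.0025, -0.0006], [0.0193, 0.0131]] 0.17836685316013212
disc 367 [[-0.0198, 0.0547], [0.0018, 0.0743], [0.025, 0.1028]]
```

```bash
python3 -m pendant '[[-0.6,-0.4,-0.2,0,0,0.3,1],[-1.5,-1.0,-0.4,0,0,0.8,1],[-2.5,-1.7,-0.6,0,0,1.3,1],[-3.5,-2.4,-0.6,0,0,1.8,1],[-4.5,-3.1,-0.6,0,0,2.4,1],[-5.5,-3.8,-0.6,0,0,2.9,1],[-6.5,-4.5,-0.6,0,0,3.5,1],[-7.4,-5.2,-0.6,0,0,4.0,1],[-8.2,-5.8,-0.6,0,0,4.4,1],[-8.8,-6.2,-0.6,0,0,4.7,1]]' 20
python3 - <<'E'
from h import *
o=manip.get_obs(); print(o['position'],R.from_quat(o['ee_rot']).as_matrix().round(3).tolist(),o['joint_pos'],o['ft_force'])
for c in("wrist","scene"):
    im,d=manip.camera(c); np.save(c+'1.npy',d); cv2.imwrite(f'pics/{c}1.png',im[:,:,::-1]); cal=manip.get_calibration(c); print(cal['xyz'],cal['orientation'])
    for t in("grip","button_face"):
        for q in manip.tip_of(t,c)[:2]: 
            u,v=q['pixel'];dd=d[int(v),int(u)]; print(c,t,q['p'],q['pixel'],dd,world(cal,u,v,dd))
E
```

```text
clock: 2.05
position: [0.5203, 0.15, 0.2756]
ee_rot: [0.478, 0.879, 0.0, 0.0]
ft_force: [-0.4, 0.5, 0.0]
grip_width: 0.999
grasp_force: 0.0
[0.52026011 0.14998227 0.27563057] [[-0.544, 0.839, 0.001], [0.839, 0.544, 0.0], [-0.0, 0.001, -1.0]] [-0.70246444  0.1266181   0.37221548  1.65754055 -0.04684325  1.3655255
  0.25152914] [-0.36187678  0.49307833  0.03455343]
[0.48167985 0.21247551 0.40397141] [-0.14799163 -0.04350683  0.27641398  0.94857838]
wrist grip 0.69 [282.2, 199.8] 0.23365887 [0.518271   0.1582032  0.17958025]
wrist button_face 0.47 [250.4, 201.4] 0.24783435 [0.50099203 0.14113427 0.16631545]
[ 0.68425146 -0.24967149  0.81282173] [0.3114845  0.04731338 0.15619635 0.93613116]
scene grip 0.71 [268.3, 228.4] 0.76086295 [0.52899652 0.14323839 0.17815314]
scene button_face 0.38 [255.7, 230.0] 0.7715059 [0.50350537 0.13806037 0.16711401]
```

View pics/wrist1.png

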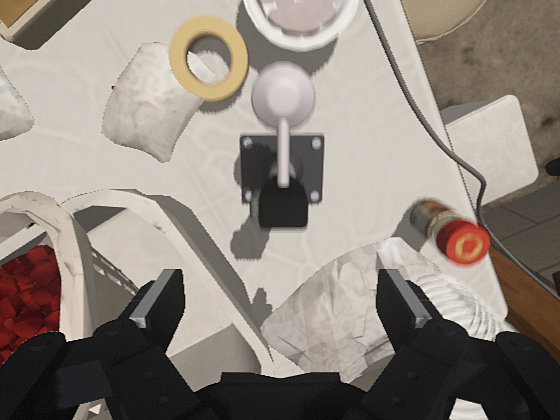

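The wrist view shows the head at columns 259–308, between the fingers, whose inner edges are at 183 and 378. The foot edges lie parallel to the image axes. I'll measure the top face in the tool frame.

```bash
python3 - <<'E'
from h import *
o=manip.get_obs(); T=R.from_quat(o['ee_rot']); d=np.load('wrist1.npy'); cal=manip.get_calibration('wrist'); v,u=np.mgrid[:420,:560]
P=np.stack([(u-cal['cx'])/cal['fx']*d,-(v-cal['cy'])/cal['fy']*d,-d],-1).reshape(-1,3)
W=R.from_quat(cal['orientation']).apply(P)+cal['xyz']; q=T.inv().apply(W-o['position'])
near=(abs(q[:,1])<.045)&(abs(q[:,0])<.13)&(d.ravel()>0)
for n,lo,hi in(('top',.17,.19),('disc',.118,.15),('foot',.004,.014)):
    k=near&(W[:,2]>lo)&(W[:,2]<hi); r=cv2.minAreaRect((q[k,:2]*1000).astype(np.float32)); print(n,k.sum(),np.round(np.percentile(q[k],[1,5,50,95,99],axis=0)*1000,1).tolist(),r,np.median(W[k,2]))
g=(v>280)&(d>0)&(d<.2)
for a in((100,190),(370,460)):
    k=(g&(u>a[0])&(u<a[1])&(v<340)).ravel(); print('finger',np.round(np.percentile(q[k],[1,50,99],axis=0)*1000,1).tolist())
E
```

```text
top 1705 [[-7.6, -13.6, 95.3], [-6.4, -11.9, 95.7], [5.9, 3.8, 96.9], [16.4, 19.6, 100.6], [16.9, 21.3, 103.6]] ((4.494381904602051, 4.09101676940918), (25.29181671142578, 35.808658599853516), 0.43465352058410645) 0.17829128258735766
disc 4883 [[-127.0, -43.5, 128.4], [-116.3, -37.0, 130.9], [75.9, 2.5, 135.0], [102.2, 22.3, 142.5], [106.4, 26.6, 150.2]] ((-11.6383056640625, -8.163032531738281), (241.61776733398438, 50.780128479003906), 7.363993167877197) 0.14020982404628263
foot 2807 [[-34.4, -44.4, 261.6], [-24.9, -42.4, 262.7], [20.4, -15.8, 265.5], [43.9, 42.6, 267.1], [98.7, 44.5, 269.8]] ((45.98396301269531, -0.00080108642578125), (89.9753646850586, 166.04750061035156), 89.99717712402344) 0.009702027067966523
finger [[-9.5, -54.1, -48.2], [8.6, -42.2, -27.7], [14.2, -39.7, -1.0]]
finger [[-9.7, 43.3, -48.4], [8.4, 45.6, -27.6], [14.0, 57.6, -0.9]]
```

```bash
python3 -m pendant '[[0.05,0.05,0.3,0,0,0,1],[0.05,0.05,0.7,0,0,0,1],[0.05,0.05,1.1,0,0,0,1],[0.05,0.05,1.5,0,0,0,1],[0.05,0.05,1.9,0,0,0,0.8],[0.05,0.05,2.3,0,0,0,0.6],[0.05,0.05,2.55,0,0,0,0.4],[0.05,0.05,2.65,0,0,0,0.3],[0.05,0.05,2.65,0,0,0,0.3],[0.05,0.05,2.65,0,0,0,0.3]]' 20
python3 - <<'E'
from h import *
o=manip.get_obs(); T=R.from_quat(o['ee_rot']);print(o['position'],o['ft_force'])
im,d=manip.camera("wrist"); cv2.imwrite('pics/wrist2.png',im[:,:,::-1]); cal=manip.get_calibration('wrist'); v,u=np.mgrid[:420,:560]
P=np.stack([(u-cal['cx'])/cal['fx']*d,-(v-cal['cy'])/cal['fy']*d,-d],-1).reshape(-1,3)
W=R.from_quat(cal['orientation']).apply(P)+cal['xyz']; q=T.inv().apply(W-o['position'])
k=(abs(q[:,1])<.03)&(abs(q[:,0])<.03)&(d.ravel()>0)&(W[:,2]>.17)&(W[:,2]<.185); print(cv2.minAreaRect((q[k,:2]*1000).astype(np.float32)))
g=(v>250)&(d>0)&(d<.2)
for a in((100,260),(300,460)):
    k=(g&(u>a[0])&(u<a[1])&(v<340)).ravel()&(abs(q[:,1])<.07)&(abs(q[:,1])>.02); print('finger',np.round(np.percentile(q[k],[1,50,99],axis=0)*1000,1).tolist())
E
```

```text
clock: 3.6
position: [0.5203, 0.1561, 0.1434]
ee_rot: [0.476, 0.88, 0.0, 0.0]
ft_force: [0.3, 0.1, 0.7]
grip_width: 0.656
grasp_force: 0.0
[0.52029809 0.15609258 0.14342986] [0.25365594 0.09230567 0.71787068]
((-0.5938358306884766, -0.041805267333984375), (27.252717971801758, 60.065120697021484), 0.33924388885498047)
finger [[-6.1, -52.8, -53.5], [11.1, -30.5, -30.3], [17.1, -20.3, 5.2]]
finger [[-9.2, 25.4, -53.7], [11.2, 34.6, -33.4], [17.2, 56.1, 6.8]]
```

View pics/wrist2.png

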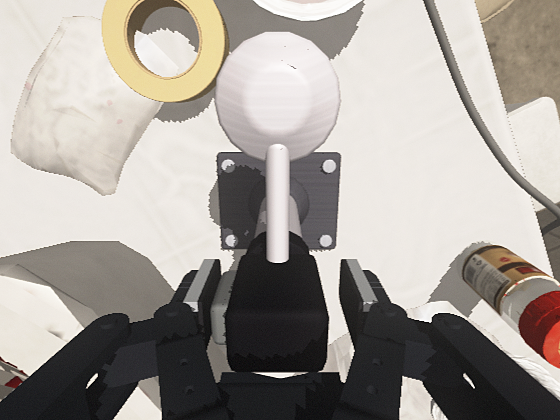

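The head sits between the pads (rows 260–370). The grey button is on the left at column ~215, with clearance on both sides. Closing gently.

```bash
python3 -m pendant '[[0,0,0,0,0,0,0.2],[0,0,0,0,0,0,0.12],[0,0,0,0,0,0,0.06],[0,0,0,0,0,0,0.0],[0,0,0,0,0,0,-0.05],[0,0,0,0,0,0,-0.1],[0,0,0,0,0,0,-0.15],[0,0,0,0,0,0,-0.2],[0,0,0,0,0,0,-0.25],[0,0,0,0,0,0,-0.25]]' 20
```

```text
clock: 4.9
position: [0.5194, 0.1554, 0.1429]
ee_rot: [0.476, 0.879, -0.001, -0.001]
ft_force: [-6.6, -4.2, 5.8]
grip_width: 0.422
grasp_force: 19.7
```

```bash
python3 -m pendant '[[0,-0.02,-0.1,0,0,0,-0.25],[0,-0.02,-0.3,0,0,0,-0.25],[0,-0.02,-0.5,0,0,0,-0.25],[0,-0.02,-0.7,0,0,0,-0.25],[0,-0.02,-0.9,0,0,0,-0.25],[0,-0.02,-1.1,0,0,0,-0.25],[0,-0.02,-1.3,0,0,0,-0.25],[0,-0.02,-1.5,0,0,0,-0.25],[0,-0.02,-1.65,0,0,0,-0.25],[0,-0.02,-1.75,0,0,0,-0.25]]'
```

```text
clock: 6.15
position: [0.5192, 0.1554, 0.2308]
ee_rot: [0.476, 0.879, 0.0, 0.0]
ft_force: [4.2, -0.1, -2.6]
grip_width: 0.421
grasp_force: 20.7
```

```bash
python3 -m pendant '[[0,0,-0.04,0,0,0,-0.25],[0,0,-0.08,0,0,0,-0.25],[0,0,-0.12,0,0,0,-0.25],[0,0,-0.15,0,0,0,-0.25],[0,0,-0.18,0,0,0,-0.25],[0,0,-0.2,0,0,0,-0.25],[0,0,-0.22,0,0,0,-0.25],[0,0,-0.23,0,0,0,-0.25],[0,0,-0.23,0,0,0,-0.25],[0,0,-0.23,0,0,0,-0.25]]'
python3 - <<'E'
from h import *
im,d=manip.camera("wrist"); cv2.imwrite('pics/wrist3.png',im[:,:,::-1]); cal=manip.get_calibration('wrist'); v,u=np.mgrid[:420,:560]
o=manip.get_obs()
P=np.stack([(u-cal['cx'])/cal['fx']*d,-(v-cal['cy'])/cal['fy']*d,-d],-1).reshape(-1,3)
W=R.from_quat(cal['orientation']).apply(P)+cal['xyz']; q=R.from_quat(o['ee_rot']).inv().apply(W-o['position'])
k=(abs(q[:,1])<.014)&(abs(q[:,0])<.012)&(d.ravel()>0)&(W[:,2]>.2); print('top z',np.percentile(W[k,2],[5,25,50,75,95]),k.sum(),o['position'],o['ft_force'])
k=(abs(q[:,1])<.02)&(q[:,0]<-.05)|((abs(q[:,1])<.02)&(q[:,0]>.06)&(q[:,0]<.1)); k&=(W[:,2]>.1)&(d.ravel()>0); print('disc',np.median(W[k,2]),k.sum())
E
```

```text
clock: 7.4
position: [0.5192, 0.1554, 0.2419]
ee_rot: [0.476, 0.879, 0.0, 0.0]
ft_force: [5.1, -0.3, -1.3]
grip_width: 0.42
grasp_force: 20.9
top z [0.24183572 0.27200364 0.27791352 0.30432486 0.31311303] 12541 [0.51920251 0.15536989 0.24189589] [ 4.78317741  0.36965816 -1.32366263]
disc 0.24106527146294263 10843
```

View pics/wrist3.png

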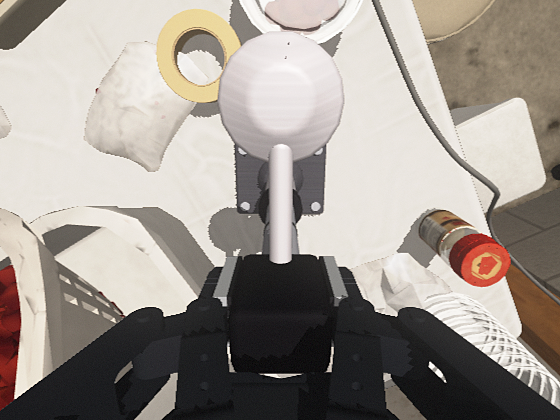

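The disc and head keep the same place in the wrist image as before the lift, and the disc now measures z≈0.24, so the mast followed the gripper about 99 mm. I'll pull slightly more to find the stop.

```bash
python3 -m pendant '[[0,0,-0.01,0,0,0,-0.25],[0,0,-0.01,0,0,0,-0.25],[0,0,-0.02,0,0,0,-0.25],[0,0,-0.02,0,0,0,-0.25],[0,0,-0.03,0,0,0,-0.25],[0,0,-0.03,0,0,0,-0.25],[0,0,-0.03,0,0,0,-0.25],[0,0,-0.03,0,0,0,-0.25],[0,0,-0.03,0,0,0,-0.25],[0,0,-0.03,0,0,0,-0.25]]'
```

```text
clock: 8.7
position: [0.5192, 0.1554, 0.2429]
ee_rot: [0.476, 0.879, 0.0, 0.0]
ft_force: [6.0, 0.3, -6.3]
grip_width: 0.42
grasp_force: 21.3
```

```bash
python3 -c "
from workcell import manip
print(manip.hand_in())"
```

```text
the job is handed in; nothing more can be done
None
```

I raised the mast to its second stop (tool up 100 mm, about 6 N against the stop) and handed in still holding the head with the button squeezed in. The grip was set to 20 N but read up to 21.3 N, I kept clear of the bystanders throughout, and the hand-in returned no verdict.

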